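# Open the oven's vacuum valve fully and start the pump

### The arm

A 6-joint arm with a two-finger parallel gripper is mounted at the origin on a cart in front of the work surface, level with it; the furniture and walls round the work are solid. World frame = base frame: x ahead of the robot, y to its left, z up, the work surface at z = 0. Lengths are in m, angles in rad, forces in N, time in s.
With the tool pointing down it reaches from about 0.3 to 0.85 m from the base axis. Payload 4.2 kg.
Tool frame: the origin (TCP) lies midway between the tips of the shut fingers; the grasp point (between the pads) lies 19 mm behind it; z points along the fingers, y is the line along which they close (so a half turn about z gives the same grasp; the last joint's range is limited). The gripper opens to 91 mm and grips with 3 to 60 N. Pads are 32 mm wide; open, the fingers measure 118 mm over their backs; the gripper's body (76 mm by 178 mm) begins 60 mm behind the grasp point.
Start: joints at [-1.232, 0.32, 1.565, -0, 1.257, -0.02], TCP at [0.202, -0.538, 0.214] pointing down, gripper open.
Joint ranges: [-3.11, 3.11], [-0.84, 2.01], [0.21, 2.61], [-1.34, 4.49], [0.05, 2.63], [-2.56, 2.56]. Speed limits (rad/s): [2.57, 2.57, 3.14, 3.14, 3.14, 3.14].

### API

Orientations are given as a unit quaternion [x, y, z, w].
In Python, from plant import arm gives the robot as it stands. The module is installed in compiled form; this text tells all that it offers.
- The arm moves only by the tool servo_tool, never from a script. Its argument "targets" is a list of rows, each a list of 7 numbers: the shift along the world's x, y, z in cm, then the turn, a rotation vector about the world's x, y, z in rad, then the finger opening in cm, from 0 to 9.12. In form: [[x, y, z, ax, ay, az, grip], ...]. A call has 1 to 10 rows; each row shifts and turns the commanded pose from where the row before left it; what a row does not reach is not made up. A row lasts 1/10 s, in which the tool goes at most 50 mm and 8.59 degrees, less where a joint would pass 70% of its speed; a pose out of reach is approached as far as the arm can. A call with a gripper value outside its range is refused whole. The fingers move at their own pace and stop on an object; the grip force is fixed at half the most. Time passes only in rows, so rows that do not move let the fingers close. It gives the time, the measured TCP pose, the force, the opening and the grip force at its end, in the units of the state.
- arm.state(): the state, without advancing time (a new reading comes with each control period).
- arm.grab_frame(name): name is "scene" or "side" or "wrist"; returns a dict with "img" (400x640x3 uint8, blue, green, red), "K" (3x3 intrinsics, pixels), "rvec" (rotation vector, rad) and "tvec" (3), from world to camera coordinates, as OpenCV has them. Camera axes: x right, y down, z forward; pixel columns grow to the right and rows downward; lengths in m; the calibration is good to about 2 mm. A picture is of the moment at which its call begins. There is no depth.
- arm.sign_off(): hands the job in; it is judged then, once.
The state is a dict: "time": time; "joints": joint angles; "joint_velocities": joint speeds; "tau": joint torques, N m; "position": TCP position; "orientation": TCP orientation; "force": force on the tool from outside, world axes, zero at the start; "moment": the same for the moment, N m; "opening": opening from 0.0 (shut) to 1.0 (fully open); "gripper_force": force on a finger pad.
Only numpy, scipy, OpenCV 4.12 (cv2) and the standard library are available. Lean on these libraries where they do the work, as an engineer would, in place of code of your own. Each camera call takes 0.05 s, during which the arm holds its last target. There are 200 camera calls.

### The job

Get the vacuum oven pumping: with the fingertips, push the lever with the red knob away from you, past its first detent (yellow mark) and all the way to its second stop (green mark). Then, and only then, press the green button on the grey pump box fully down and let it come up again. Leave the blue lever and everything else where it is, and do not pick up or shove the pump box.

Things in the scene. Friction and masses are not known exactly. Their poses are not given: they have to be found in the camera images.
- red_valve: fixed block of the red valve: aluminium, foot plate 124x72 mm, cheeks beside the lever 46 mm high; steel pipe stubs on its far side (to local x = +84 mm) and left side. Origin: centre of its underside, on the surface. x axis: from the closed stop (white mark, nearest the robot) to the second stop (green mark); yaw up to 0.4 rad either way
- red_pivot (a point): the red lever's pivot, on the block's y axis 34 mm above the surface
- red_knob (a point): centre of the red ball knob, 24 mm across, on a 10 mm round steel stem, 90 mm from the pivot; 119 mm above the surface at either outer stop, 124 mm when upright. Push it level with the finger reaching well below the middle of the ball (the space is free down to the cheeks); a fingertip wedged under the ball jams
- red_lever (a joint): red lever's angle, rad, about the block's y axis through the pivot: 0 closed, white mark, knob leaning 20 deg to -x; 0.35 first detent, yellow mark, upright; 0.7 second and last stop, green mark, leaning 20 deg to +x. Sprung to rest at each; pushed over 0.175 rad past 0.35 it snaps on to 0.7. Needs 4 to 12 N at the knob, pushed level
- blue_valve: fixed block of the blue valve: aluminium, foot plate 124x72 mm, cheeks beside the lever 46 mm high; steel pipe stubs on its far side (to local x = +84 mm) and left side. Origin: centre of its underside, on the surface. x axis: from the closed stop (white mark, nearest the robot) to the second stop (green mark); yaw up to 0.4 rad either way
- blue_knob (a point): centre of the blue ball knob, 24 mm across, on a 10 mm round steel stem, 90 mm from the pivot; 119 mm above the surface at either outer stop, 124 mm when upright. Push it level with the finger reaching well below the middle of the ball (the space is free down to the cheeks); a fingertip wedged under the ball jams
- blue_lever (a joint): angle of the blue lever, as for the red one; it starts at its first detent (0.35) and must stay there
- pump_box: loose grey box 80x90x58 mm, about 0.7 kg, on rubber feet, with a green button on its white top. Origin: centre of its underside. Any yaw up to 0.5 rad
- start_button_top (a point): centre of the top face of the green button (28 mm across, on a black housing) when it is not pressed; the point moves down with the button. Press straight down; the spring returns it
- start_button (a joint): how far the button is pressed, m: 0 up, 0.006 fully down (about 4 N)
- dust_cap: black round dust cap, 31 across, 12 high mm, loose bystander; origin at the centre of its underside
- usb_stick: red memory stick, 52x18x9 mm, loose bystander; origin at the centre of its underside
- blue_marker: white marker pen with blue ends, 132 long mm, loose bystander; origin at the centre of its underside
- objective_case: white upright lens case with black ends, 34 across, 68 high mm, loose bystander; origin at the centre of its underside
- tape_roll: roll of cream tape lying flat, 69 across, 18 high mm, loose bystander; origin at the centre of its underside
- bnc_tee: small metal T connector, 46x26x12 mm, loose bystander; origin at the centre of its underside

How it is judged:
On the way, in this order (a step that is already met when the one before it is completed fails the run):
1. the red lever stands at its second stop (value of joint red_lever above 0.62 rad), for 0.2 s.
2. the green button is pressed down (value of joint start_button above 0.0045 m), for 0.05 s.
At the end, for the whole second after the job is handed in: red lever within 0.08 rad of its second stop and at rest, blue lever still within 0.08 rad of its first detent, button up again (under 1.5 mm), pump box standing within 25 mm of where it was, bystanders within 20 mm (value of joint red_lever above 0.62 rad and value of joint blue_lever between 0.27 and 0.43 rad and value of joint start_button below 0.0015 m and velocity of joint red_lever below 0.05 rad/s and distance of pump_box from where it was at the start of the episode below 0.025 m and linear speed of pump_box below 0.01 m/s and angle between pump_box's own z axis and vertical below 0.05 rad and distance of each of dust_cap, usb_stick, blue_marker, objective_case, tape_roll, bnc_tee from where it was at the start of the episode below 0.02 m); the robot touches nothing.
It fails at once if the button is pressed before the red lever is at its second stop (value of joint start_button above 0.003 m and value of joint red_lever below 0.58 rad).
It fails at once if the blue lever is pushed out of its detent (value of joint blue_lever below 0.16 rad or value of joint blue_lever above 0.54 rad).
It fails at once if the pump box is lifted or shoved (height (world z) of pump_box above 0.01 m or distance of pump_box from where it was at the start of the episode above 0.03 m).
It fails at once if a bystander is lifted or moved (distance of any of dust_cap, usb_stick, blue_marker, objective_case, tape_roll, bnc_tee from where it was at the start of the episode above 0.03 m).
It also fails if it takes over 42 s, if anything falls off the work surface, if the arm or the gripper's body presses on something with over 40 N, if the wrist force passes 120 N, or if a joint passes its speed limit or range.

## Working session

There is one attempt and no reset: what is moved stays moved. The work goes in short steps, Python scripts to look and compute and a tool call to move; the robot and the scene stay as the last step left them, time stands still between calls to the robot, and variables do not carry over. Pictures are saved under pics/ and viewed, at most 10 in all, crops included, and the job is handed in when it is done.

Besides the shell and the picture viewer there is one more tool, called by a JSON object that holds its "method" and its "body", one argument or row to a line. servo_tool: Moves the arm, as the interface text tells. Its arguments: {"type":"object","properties":{"targets":{"type":"array","items":{"type":"array","items":{"type":"number"}}}},"required":["targets"]}

```bash
mkdir -p pics
cat > h.py <<'E'
import numpy as np, cv2
from plant import arm
def grab(n,f=None):
    d=arm.grab_frame(n)
    if f: cv2.imwrite('pics/'+f,d['img'])
    return d
def ray(d,u,v):
    R,_=cv2.Rodrigues(np.array(d['rvec'],float)); t=np.array(d['tvec'],float).ravel()
    p=cv2.undistortPoints(np.array([[[u,v]]],float),np.array(d['K']),None).ravel()
    return -R.T@t, R.T@np.array([p[0],p[1],1.])
def onz(d,u,v,z):
    o,r=ray(d,u,v); return o+r*(z-o[2])/r[2]
def tri(a,pa,b,pb):
    o1,r1=ray(a,*pa);o2,r2=ray(b,*pb)
    s=np.linalg.lstsq(np.c_[r1,-r2],o2-o1,rcond=None)[0]
    p,q=o1+s[0]*r1,o2+s[1]*r2
    return (p+q)/2,np.linalg.norm(p-q)
def blobs(d,lo,hi,amin=30):
    h=cv2.cvtColor(d['img'],cv2.COLOR_BGR2HSV)
    n,l,s,c=cv2.connectedComponentsWithStats(cv2.inRange(h,lo,hi))
    return [(c[i].round(1).tolist(),s[i].tolist()) for i in range(1,n) if s[i][4]>=amin]
E
python3 - <<'E'
from h import *
import pickle
D={n:grab(n,n+'0.png') for n in('scene','side')}
pickle.dump(D,open('d0.pkl','wb'))
for n,d in D.items():
    print(n,onz(d,320,200,0))
    for k,lo,hi in(('red',(0,130,70),(8,255,255)),('red2',(172,130,70),(180,255,255)),('green',(45,100,50),(85,255,255)),('blue',(100,130,50),(125,255,255)),('yel',(22,130,100),(35,255,255))):
        print(k,blobs(d,lo,hi,12))
print(arm.state())
E
```

```text
scene [0.60536835 0.15740934 0.        ]
red [([333.0, 36.2], [322, 34, 25, 5, 82]), ([425.8, 40.7], [360, 37, 129, 8, 292]), ([439.2, 74.8], [344, 46, 171, 55, 576]), ([304.2, 68.3], [295, 67, 21, 4, 46]), ([328.2, 70.0], [317, 68, 22, 5, 59]), ([501.8, 126.8], [501, 123, 3, 8, 13]), ([366.2, 172.6], [361, 167, 12, 12, 108]), ([378.8, 265.1], [369, 261, 20, 9, 138]), ([219.6, 308.1], [186, 294, 68, 30, 273])]
red2 []
green [([319.4, 87.6], [316, 84, 8, 6, 28]), ([262.1, 251.9], [255, 246, 16, 13, 159])]
blue [([326.4, 206.2], [321, 202, 11, 10, 81]), ([374.1, 293.9], [371, 287, 7, 14, 46]), ([147.6, 394.0], [134, 387, 26, 13, 259])]
yel []
side [0.49706559 0.47314237 0.        ]
red [([277.9, 128.7], [272, 125, 13, 8, 83]), ([242.8, 140.2], [240, 139, 6, 3, 13]), ([215.3, 175.5], [199, 170, 33, 13, 257]), ([310.5, 209.3], [304, 203, 14, 14, 161]), ([247.3, 241.3], [238, 236, 20, 12, 141]), ([515.4, 344.8], [386, 290, 254, 110, 1016])]
red2 []
green [([325.2, 176.7], [319, 173, 13, 8, 78]), ([345.0, 252.0], [343, 251, 5, 3, 13])]
blue [([259.9, 142.8], [248, 134, 30, 19, 236]), ([288.4, 138.9], [284, 136, 10, 7, 56]), ([303.4, 174.5], [299, 170, 10, 10, 86]), ([233.4, 223.3], [230, 219, 7, 10, 35])]
yel []
{'time': 0.1, 'joints': array([-1.23202932e+00,  3.20230301e-01,  1.56556965e+00,  1.44841938e-05,
        1.25737544e+00, -1.99452121e-02]), 'joint_velocities': array([-0.00146142, -0.001148  , -0.0022353 , -0.00100308,  0.00148205,
       -0.00053623]), 'tau': array([ 7.45602647e-04, -4.13331306e+01, -2.32509220e+01,  7.28800753e-02,
        4.21583815e-02, -4.26188262e-05]), 'position': array([ 0.2017488 , -0.53796168,  0.21319811]), 'orientation': array([ 9.83958855e-01,  1.78393792e-01, -1.18818978e-04, -7.82428194e-04]), 'force': array([ 0.38641598, -0.40346311,  0.44781355]), 'moment': array([ 0.00266377, -0.05041654, -0.06692356]), 'gripper_force': 0.0, 'opening': 1.000992397062665}
```

View pics/scene0.png

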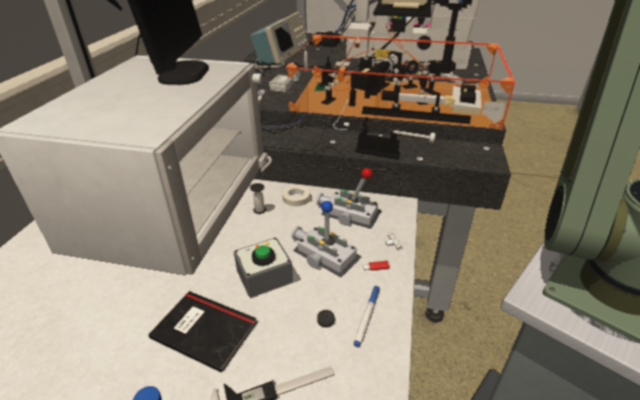

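View pics/side0.png

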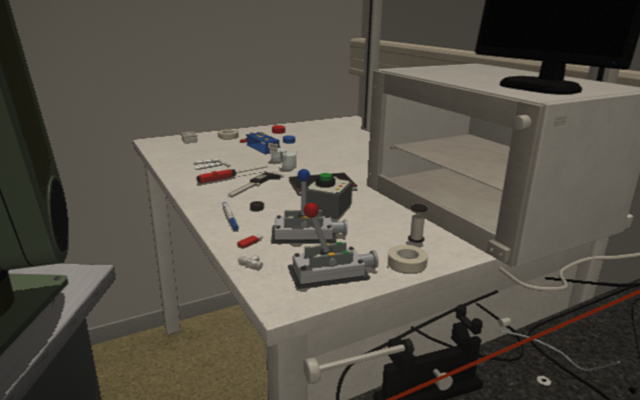

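The scene view shows the red knob at (366,173), the blue knob at (326,206) and the green button at (262,252). The side view shows them at (310,209), (303,174) and (325,177).

Run:
```python
from h import *
import pickle
D=pickle.load(open('d0.pkl','rb'));a,b=D['scene'],D['side']
for n,p,q in(('red',(366.2,172.6),(310.5,209.3)),('blue',(326.4,206.2),(303.4,174.5)),('btn',(262.1,251.9),(325.2,176.7))):
    print(n,*tri(a,p,b,q))
for n,p,q,z in (('dust',(326,318),(257,206),.01),('usb',(377,265.5),(248,241),.005),('case',(258,199),(417,225),.034),('tape',(296,196),(407,259),.01),('tee',(393,241),(250,262),.006),('mkrA',(376,290),(226,205),.006),('mkrB',(360,342),(234,226),.006)):
    print(n,onz(a,*p,z),onz(b,*q,z))
c=cv2.resize(a['img'][150:310,225:425],None,fx=4,fy=3.75,interpolation=2)
d=cv2.resize(b['img'][165:290,225:425],None,fx=4,fy=4,interpolation=2)
c=cv2.resize(a['img'][150:280,280:420],(400,371),interpolation=2)
d=cv2.resize(b['img'][190:290,250:390],(400,286),interpolation=2)
o=np.zeros((371,800,3),np.uint8);o[:,:400]=c;o[:286,400:]=d
cv2.imwrite('pics/crop0.png',o)
```

```text
red [0.48735015 0.1385722  0.12019944] 0.00010818233356657784
blue [0.467865   0.28999616 0.12501691] 0.0004721461926739538
btn [0.50783311 0.42257543 0.07477091] 0.0008202001148648827
dust [0.35622076 0.41639842 0.01      ] [0.36126255 0.40586585 0.01      ]
usb [0.36785268 0.25028816 0.005     ] [0.36647242 0.24883912 0.005     ]
case [0.68405944 0.28471792 0.034     ] [0.68471665 0.27511923 0.034     ]
tape [0.65096404 0.19428631 0.01      ] [0.65472609 0.18521029 0.01      ]
tee [0.38477908 0.16934128 0.006     ] [0.38280427 0.16830883 0.006     ]
mkrA [0.33131244 0.30411974 0.006     ] [0.29115371 0.4169226  0.006     ]
mkrB [0.28494295 0.41249028 0.006     ] [0.32862625 0.31065235 0.006     ]
```

View pics/crop0.png

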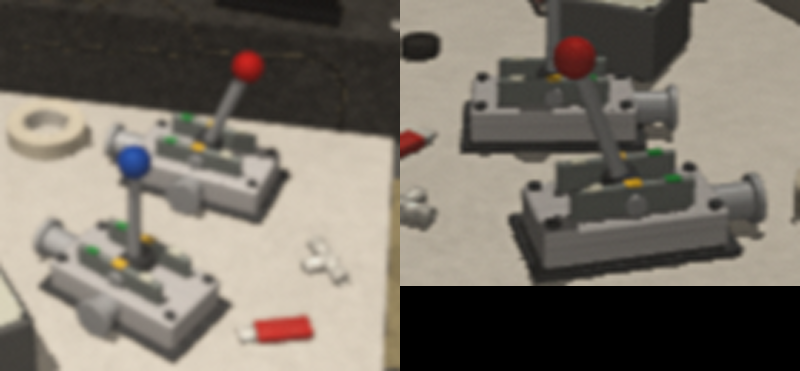

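Run:
```python
from h import *
import pickle
D=pickle.load(open('d0.pkl','rb'));a,b=D['scene'],D['side']
S=lambda X,Y:(250+(X-400)*.35,190+Y*.35)
C=lambda X,Y:(280+X*.35,150+Y*.35)
P={}
for n,d,p,z in(('nearY',b,S(633,183),.046),('farY',b,S(618,156),.046),('nearG',b,S(673,178),.046),('farG',b,S(655,153),.046),('scY',a,C(198,147),.046),('scG',a,C(170,142),.046),('scG2',a,C(185,118),.046),
 ('plate1',b,S(535,280),.0),('plate2',b,S(738,248),.0),('sc1',a,C(262,220),0),('sc2',a,C(288,176),0)):
    print(n,onz(d,*p,z).round(4))
```

```text
nearY [0.5223 0.1302 0.046 ]
farY [0.5135 0.1627 0.046 ]
nearG [0.5451 0.1373 0.046 ]
farG [0.5353 0.1677 0.046 ]
scY [0.5101 0.164  0.046 ]
scG [0.5308 0.1735 0.046 ]
scG2 [0.543  0.1401 0.046 ]
plate1 [0.4687 0.0996 0.    ]
plate2 [0.5846 0.1392 0.    ]
sc1 [0.45   0.1561 0.    ]
sc2 [0.4677 0.0964 0.    ]
```

Both knobs triangulate to within 1 mm of the given heights. The red valve's yaw is about 0.31 rad with its origin near (0.517, 0.147). I'll shut the fingers and move to just behind the red knob.

{"method": "servo_tool", "body": {
  "targets": [
    [1, 3, 0, 0, 0, 0, 0],
    [1.5, 4.2, 0, 0, 0, 0, 0],
    [1.5, 4.2, 0, 0, 0, 0, 0],
    [1.5, 4.2, 0, 0, 0, 0, 0],
    [1.5, 4.2, 0, 0, 0, 0, 0],
    [1.5, 4.2, 0, 0, 0, 0, 0],
    [1.5, 4.2, 0, 0, 0, 0, 0],
    [1.5, 4.2, 0, 0, 0, 0, 0],
    [1.5, 4.2, 0, 0, 0, 0, 0],
    [1.5, 4.2, 0, 0, 0, 0, 0]
  ]
}}

```text
time: 1.1
position: [0.3469, -0.1286, 0.2139]
orientation: [0.984, 0.178, 0.0, 0.0]
force: [1.2, 0.2, 0.0]
opening: 0.158
gripper_force: 0.0
```

{"method": "servo_tool", "body": {
  "targets": [
    [1.5, 4.2, 0, 0, 0, 0, 0],
    [1.5, 4.2, 0, 0, 0, 0, 0],
    [1.5, 4.2, 0, 0, 0, 0, 0],
    [1.5, 4.2, 0, 0, 0, 0, 0],
    [1.5, 4.2, 0, 0, 0, 0, 0],
    [0, 0, 0, 0, 0, 0, 0],
    [0, 0, 0, 0, 0, 0, 0]
  ]
}}

```text
time: 1.8
position: [0.4215, 0.08, 0.2134]
orientation: [0.984, 0.18, -0.001, 0.0]
force: [0.6, -0.1, 0.3]
opening: 0.005
gripper_force: 0.0
```

{"method": "servo_tool", "body": {
  "targets": [
    [0.7, 2.1, 0, 0, 0, -0.05, 0],
    [0.7, 2.1, 0, 0, 0, 0, 0],
    [0, 0, 0, 0, 0, 0, 0],
    [0, 0, 0, 0, 0, 0, 0]
  ]
}}

```text
time: 2.2
position: [0.4353, 0.1201, 0.2137]
orientation: [0.988, 0.153, -0.001, 0.001]
force: [-0.4, -0.0, -0.5]
opening: 0.003
gripper_force: 0.0
```

Run:
```python
from h import *
d=grab('wrist','w1.png')
for r in blobs(d,(0,130,70),(8,255,255)): print(r,onz(d,*r[0],.119))
for r in blobs(d,(45,100,50),(85,255,255),15): print('g',r,onz(d,*r[0],.046))
for r in blobs(d,(18,130,100),(35,255,255),15): print('y',r,onz(d,*r[0],.046))
print(arm.state()['position'])
```

```text
([7.5, 47.4], [0, 8, 18, 74, 343]) [0.48261697 0.41096297 0.119     ]
([321.8, 143.0], [309, 131, 26, 25, 497]) [0.48717905 0.13755923 0.119     ]
([217.3, 202.0], [205, 188, 26, 29, 367]) [0.40527648 0.21512203 0.119     ]
g ([41.3, 27.0], [27, 11, 30, 33, 753]) [0.50889154 0.45236922 0.046     ]
g ([175.4, 90.4], [173, 87, 6, 8, 45]) [0.48945926 0.3070689  0.046     ]
g ([307.5, 89.5], [306, 86, 4, 8, 32]) [0.53414797 0.16911386 0.046     ]
g ([338.2, 89.9], [336, 86, 5, 9, 38]) [0.54392847 0.13688144 0.046     ]
g ([206.4, 97.9], [204, 94, 6, 9, 46]) [0.49208068 0.2729945  0.046     ]
y ([93.1, 17.3], [90, 14, 7, 7, 37]) [0.53438983 0.40181576 0.046     ]
y ([307.5, 112.0], [306, 109, 4, 7, 28]) [0.51153383 0.16226388 0.046     ]
y ([337.3, 112.8], [335, 109, 6, 8, 38]) [0.52077118 0.13027889 0.046     ]
y ([202.2, 119.4], [199, 115, 8, 9, 57]) [0.46820015 0.27268545 0.046     ]
y ([334.3, 251.7], [333, 240, 4, 23, 65]) [0.36101103 0.08151996 0.046     ]
y ([311.4, 269.1], [310, 259, 4, 23, 47]) [0.32949586 0.10192779 0.046     ]
y ([334.3, 277.6], [332, 268, 5, 21, 69]) [0.32696479 0.07037753 0.046     ]
[0.43527717 0.12002714 0.21382204]
```

View pics/w1.png

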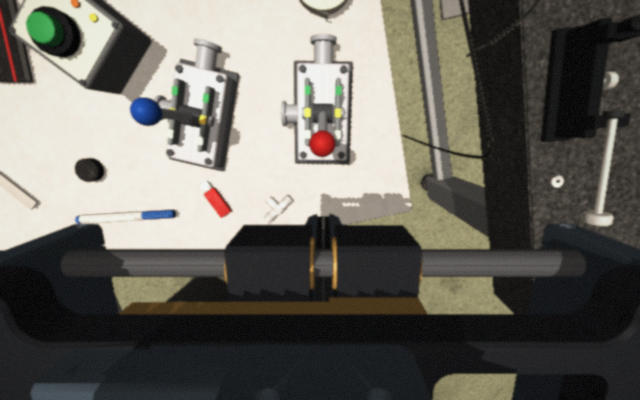

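The wrist view shows the red knob at (322,143), straight ahead of the shut fingers. That gives the knob at (0.487, 0.1375) and a yaw of about 0.29. I'll lower the fingers behind it and push.

{"method": "servo_tool", "body": {
  "targets": [
    [0, 0.2, -3, 0, 0, 0, 0],
    [0, 0, -3, 0, 0, 0, 0],
    [0, 0, -3, 0, 0, 0, 0],
    [0, 0, -2.5, 0, 0, 0, 0],
    [0, 0, -1.4, 0, 0, 0, 0],
    [0, 0, 0, 0, 0, 0, 0],
    [1, 0.3, 0, 0, 0, 0, 0],
    [1, 0.3, 0, 0, 0, 0, 0],
    [0.5, 0.15, 0, 0, 0, 0, 0],
    [0.5, 0.15, 0, 0, 0, 0, 0]
  ]
}}

```text
time: 3.25
position: [0.4653, 0.1321, 0.0855]
orientation: [0.988, 0.154, -0.001, 0.001]
force: [-6.5, -2.3, 5.2]
opening: 0.004
gripper_force: 3.4
```

{"method": "servo_tool", "body": {
  "targets": [
    [0.5, 0.15, 0, 0, 0, 0, 0],
    [0.5, 0.15, 0, 0, 0, 0, 0],
    [0.5, 0.15, 0, 0, 0, 0, 0],
    [0.5, 0.15, 0, 0, 0, 0, 0]
  ]
}}

```text
time: 3.65
position: [0.4872, 0.1391, 0.0853]
orientation: [0.988, 0.154, 0.001, -0.0]
force: [-1.3, 0.1, -0.6]
opening: 0.008
gripper_force: 0.0
```

{"method": "servo_tool", "body": {
  "targets": [
    [0.5, 0.15, 0, 0, 0, 0, 0],
    [0.5, 0.15, 0, 0, 0, 0, 0],
    [0.5, 0.15, 0, 0, 0, 0, 0],
    [0.5, 0.15, 0, 0, 0, 0, 0],
    [0.3, 0.1, 0, 0, 0, 0, 0],
    [0, 0, 0, 0, 0, 0, 0]
  ]
}}

```text
time: 4.25
position: [0.5102, 0.146, 0.085]
orientation: [0.988, 0.154, 0.001, -0.0]
force: [-0.6, -1.0, 0.5]
opening: 0.005
gripper_force: 0.0
```

Run:
```python
from h import *
a=grab('scene');b=grab('side')
for d in(a,b):
  print([r for r in blobs(d,(0,130,70),(8,255,255),20) if 290<r[0][0]<400 and 150<r[0][1]<240])
d=grab('wrist')
for r in blobs(d,(0,130,70),(8,255,255)): print(r,onz(d,*r[0],.119))
```

```text
[]
[([347.6, 206.2], [341, 200, 14, 14, 142])]
([326.5, 191.5], [303, 168, 48, 47, 1804]) [0.54544745 0.15539363 0.119     ]
([172.6, 298.7], [163, 293, 21, 10, 116]) [0.46519904 0.21560224 0.119     ]
```

The red knob is now at (0.545, 0.155), 61 mm along, which is the second stop. I'll back off, rise and go above the button.

{"method": "servo_tool", "body": {
  "targets": [
    [-1.5, -0.45, 0, 0, 0, 0, 0],
    [-1.5, -0.45, 0, 0, 0, 0, 0],
    [-0.5, 0, 3, 0, 0, 0, 0],
    [0, 0, 4, 0, 0, 0, 0],
    [0, 0, 4, 0, 0, 0, 0],
    [0, 4, 1.5, 0, 0, 0, 0],
    [0, 4.5, 0, 0, 0, 0, 0],
    [0, 4.5, 0, 0, 0, 0, 0],
    [0, 4.5, 0, 0, 0, 0, 0],
    [0, 4.5, 0, 0, 0, 0, 0]
  ]
}}

```text
time: 5.4
position: [0.4736, 0.3583, 0.2101]
orientation: [0.988, 0.154, 0.0, -0.0]
force: [0.8, 0.3, 0.6]
opening: 0.004
gripper_force: 0.0
```

{"method": "servo_tool", "body": {
  "targets": [
    [0, 3, 0, 0, 0, 0, 0],
    [0, 0, 0, 0, 0, 0, 0],
    [0, 0, 0, 0, 0, 0, 0]
  ]
}}

```text
time: 5.7
position: [0.4735, 0.3866, 0.2095]
orientation: [0.988, 0.154, -0.0, 0.001]
force: [0.5, -0.8, 0.7]
opening: 0.004
gripper_force: 0.0
```

Run:
```python
from h import *
d=grab('wrist','w2.png');a=grab('scene');b=grab('side')
g=(45,100,50),(85,255,255)
W=[r for r in blobs(d,*g,100)];print(W)
A=[r for r in blobs(a,*g,60)];B=[r for r in blobs(b,*g,60)];print(A,B)
for r in W: print(onz(d,*r[0],.07),onz(d,*r[0],.075))
if W and B:
  w=max(W,key=lambda r:r[1][4])
  for s in B: print('wb',tri(d,w[0],b,s[0]))
print([r for r in blobs(b,(0,130,70),(8,255,255),20) if 290<r[0][0]<400 and 150<r[0][1]<240])
print(arm.state()['position'])
```

```text
[([300.6, 153.4], [287, 140, 28, 28, 619])]
[([262.1, 251.9], [255, 246, 16, 13, 158])] [([325.1, 176.7], [319, 173, 13, 8, 78])]
[0.50631962 0.42182493 0.07      ] [0.50681171 0.42158615 0.075     ]
wb (array([0.50740637, 0.42154537, 0.0754497 ]), np.float64(0.0010960142188796342))
[([347.5, 205.7], [341, 199, 14, 15, 149])]
[0.47396256 0.38533213 0.21009745]
```

View pics/w2.png

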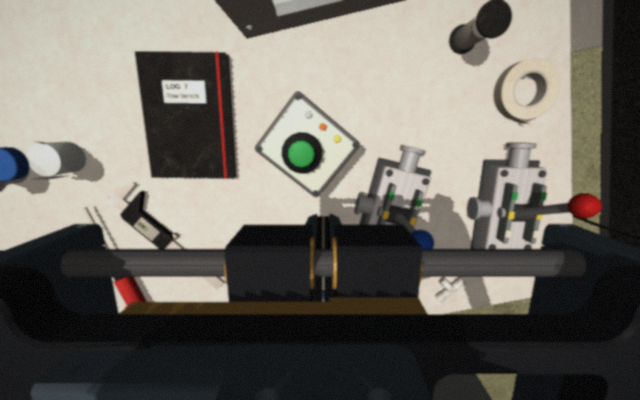

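The wrist view shows the green button at (301,153), clear all round, and the red lever still leaning to its green stop. That puts the button top at (0.507, 0.4217, 0.076).

{"method": "servo_tool", "body": {
  "targets": [
    [1.1, 1.2, 0, 0, 0, 0, 0],
    [1.1, 1.2, 0, 0, 0, 0, 0],
    [1.1, 1.2, 0, 0, 0, 0, 0],
    [0, 0, -3, 0, 0, 0, 0],
    [0, 0, -4, 0, 0, 0, 0],
    [0, 0, -3, 0, 0, 0, 0],
    [0, 0, -2, 0, 0, 0, 0],
    [0, 0, 0, 0, 0, 0, 0],
    [0, 0, 0, 0, 0, 0, 0]
  ]
}}

```text
time: 6.75
position: [0.5075, 0.422, 0.0908]
orientation: [0.988, 0.153, 0.0, -0.0]
force: [1.9, 1.7, 0.6]
opening: 0.004
gripper_force: 0.0
```

{"method": "servo_tool", "body": {
  "targets": [
    [0, 0, -0.8, 0, 0, 0, 0],
    [0, 0, -0.5, 0, 0, 0, 0],
    [0, 0, -0.2, 0, 0, 0, 0],
    [0, 0, 0, 0, 0, 0, 0]
  ]
}}

```text
time: 7.15
position: [0.5078, 0.423, 0.0758]
orientation: [0.988, 0.154, 0.001, -0.0]
force: [1.1, 0.4, 3.9]
opening: 0.008
gripper_force: 1.7
```

{"method": "servo_tool", "body": {
  "targets": [
    [0, 0, -0.2, 0, 0, 0, 0],
    [0, 0, -0.2, 0, 0, 0, 0],
    [0, 0, 0, 0, 0, 0, 0]
  ]
}}

```text
time: 7.45
position: [0.5079, 0.423, 0.0745]
orientation: [0.988, 0.154, 0.002, -0.001]
force: [-1.1, -2.5, 15.9]
opening: 0.005
gripper_force: 8.2
```

{"method": "servo_tool", "body": {
  "targets": [
    [0, 0, -0.2, 0, 0, 0, 0],
    [0, 0, 0, 0, 0, 0, 0]
  ]
}}

```text
time: 7.65
position: [0.5079, 0.4231, 0.0744]
orientation: [0.988, 0.154, 0.002, -0.001]
force: [-2.3, -4.3, 24.6]
opening: 0.004
gripper_force: 12.2
```

Run:
```python
from h import *
b=grab('side');a=grab('scene')
o=np.hstack([cv2.resize(b['img'][140:230,280:380],(400,360),interpolation=2),cv2.resize(a['img'][210:300,215:315],(400,360),interpolation=2)])
cv2.imwrite('pics/press.png',o)
s=arm.state();print(s['position'],s['force'],s['moment'])
```

```text
[0.50792814 0.42310097 0.07436317] [-2.91729401 -4.27125322 24.77398455] [-0.89696066  0.70584084  0.05933679]
```

View pics/press.png

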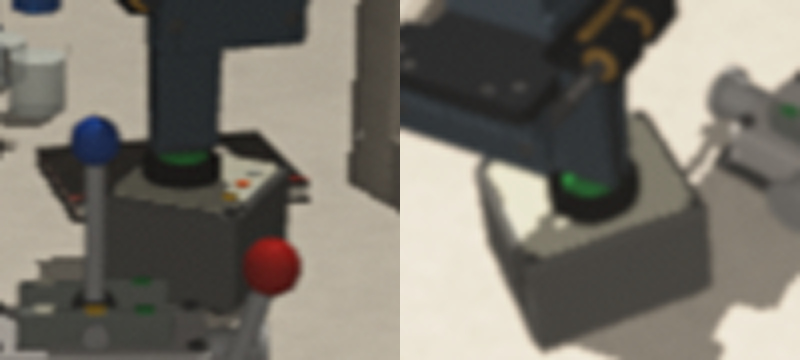

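The view shows the fingertips on the green button with no contact on the housing, and the travel hits a hard stop at z = 0.0744. I'll ease up and check the spring force on the way.

{"method": "servo_tool", "body": {
  "targets": [
    [0, 0, 0.4, 0, 0, 0, 0],
    [0, 0, 0.25, 0, 0, 0, 0],
    [0, 0, 0, 0, 0, 0, 0],
    [0, 0, 0, 0, 0, 0, 0]
  ]
}}

```text
time: 8.15
position: [0.5074, 0.4229, 0.0755]
orientation: [0.988, 0.154, 0.001, -0.0]
force: [2.1, 0.7, 4.0]
opening: 0.005
gripper_force: 1.7
```

{"method": "servo_tool", "body": {
  "targets": [
    [0, 0, 0.2, 0, 0, 0, 0],
    [0, 0, 0, 0, 0, 0, 0],
    [0, 0, 0, 0, 0, 0, 0]
  ]
}}

```text
time: 8.45
position: [0.5068, 0.4227, 0.0772]
orientation: [0.988, 0.154, -0.0, -0.0]
force: [2.0, 0.8, 2.7]
opening: 0.007
gripper_force: 1.3
```

{"method": "servo_tool", "body": {
  "targets": [
    [0, 0, 0.2, 0, 0, 0, 0],
    [0, 0, 0, 0, 0, 0, 0],
    [0, 0, 0, 0, 0, 0, 0]
  ]
}}

```text
time: 8.75
position: [0.5064, 0.4225, 0.0792]
orientation: [0.988, 0.154, -0.001, 0.0]
force: [1.2, 0.6, 1.8]
opening: 0.004
gripper_force: 0.9
```

The spring force fades steadily up to about z = 0.080, so the full 6 mm press was made. Retreating.

{"method": "servo_tool", "body": {
  "targets": [
    [0, 0, 1, 0, 0, 0, 0],
    [0, 0, 3, 0, 0, 0, 0],
    [0, 0, 4, 0, 0, 0, 0],
    [0, 0, 4, 0, 0, 0, 0],
    [0, 0, 2, 0, 0, 0, 0],
    [0, 0, 0, 0, 0, 0, 0],
    [0, 0, 0, 0, 0, 0, 0]
  ]
}}

```text
time: 9.45
position: [0.5062, 0.4221, 0.2189]
orientation: [0.988, 0.154, -0.001, 0.0]
force: [-0.0, 0.1, 0.1]
opening: 0.006
gripper_force: 0.0
```

Run:
```python
from h import *
import pickle
D=pickle.load(open('d0.pkl','rb'))
b=grab('side');a=grab('scene')
g=(45,100,50),(85,255,255)
print(blobs(a,*g,60),blobs(b,*g,60))
print([r for r in blobs(b,(0,130,70),(8,255,255),20) if r[0][0]<400],blobs(b,(100,130,50),(125,255,255)))
o=np.vstack([cv2.absdiff(a['img'],D['scene']['img'])[150:350,200:440],cv2.absdiff(b['img'],D['side']['img'])[130:330,200:440]])
cv2.imwrite('pics/diff.png',np.hstack([o,np.vstack([a['img'][150:350,200:440],b['img'][130:330,200:440]])]))
```

```text
[([262.1, 252.0], [255, 246, 15, 13, 158])] [([325.4, 176.8], [320, 173, 12, 8, 78])]
[([277.9, 128.7], [272, 125, 13, 8, 83]), ([215.3, 175.5], [199, 170, 33, 13, 258]), ([347.5, 205.6], [341, 199, 14, 14, 149]), ([246.9, 242.2], [238, 238, 20, 10, 115])] [([260.0, 142.9], [248, 134, 30, 19, 235]), ([288.4, 138.9], [284, 136, 10, 7, 56]), ([303.2, 174.8], [299, 170, 10, 11, 84]), ([233.5, 223.6], [230, 219, 7, 11, 37])]
```

View pics/diff.png

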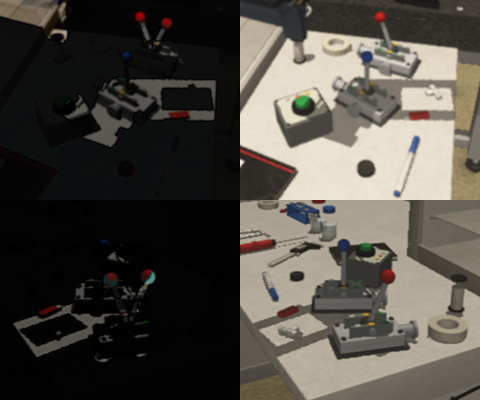

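The before/after difference shows only the red lever moved, apart from arm shadows. The button is up and the box and blue lever are unchanged.

```bash
python3 -c "
from plant import arm
print(arm.sign_off())"
```

```text
the job is handed in; nothing more can be done
None
```

The job is handed in: the red lever is at its second stop, the green button was pressed fully and came back up, and camera views show nothing else moved; no verdict was returned.

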